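# Swing the card terminal one hole at the market stall

### The arm

A 6-joint arm with a two-finger parallel gripper is mounted at the origin on the work surface. World frame = base frame: x ahead of the robot, y to its left, z up, the work surface at z = 0. Lengths are in m, angles in rad, forces in N, time in s.
With the tool pointing down it reaches from about 0.375 to 0.9 m from the base axis. Payload 3.1 kg.
Tool frame: the origin (TCP) lies at the very end of the fingers, on their centre line; the grasp point (between the pads) lies 19 mm behind it; z points along the fingers, y is the direction in which the jaws open and shut (so a half turn about z gives the same grasp; the last joint's range is limited). The gripper opens to 85 mm and grips with 20 to 120 N. Pads are 22 mm wide; open, the fingers measure 114 mm over their backs; the gripper's body (76 mm by 85 mm) begins 54 mm behind the grasp point. The pads swing forward as they close: fully open they stand 13 mm farther back than shut.
Start: joints at [-1.28, 0.527, 1.433, -0, 1.181, -0.178], TCP at [0.282, -0.558, 0.206] pointing down, gripper open.
Joint ranges: [-3.08, 3.08], [-0.75, 2.2], [0.22, 2.44], [-1.43, 4.57], [0, 2.65], [-2.85, 2.85]. Speed limits (rad/s): [2.79, 2.79, 3.14, 3.14, 3.14, 3.14].

### API

Orientations are given as a unit quaternion [x, y, z, w].
In Python, from station import manip gives the robot as it stands. The module is installed in compiled form; this text tells all that it offers.
- The arm moves only by the tool send_rows, never from a script. Its argument "commands" is a list of rows, each an object with "delta_pos": the shift along the world's x, y, z in cm, a list of three; "yaw": the turn about the world's z in rad. A call has 1 to 10 rows; each row shifts and turns the pose as measured when the row begins; what a row does not reach is not made up. A row lasts 1/8 s, in which the tool goes at most 62.5 mm and 10.7 degrees, less where a joint would pass 70% of its speed; a pose out of reach is approached as far as the arm can. A call is refused whole if a number of a shift passes 6.25 or a number of a turn 0.188, either way. A call with a gripper value outside its range is refused whole. "grip" is the closure, from -1 (fully open) to 1 (shut), set as the call begins (left out, the last holds). The fingers move at their own pace and stop on an object; "force" is the grip in N (left out, the last holds). Time passes only in rows, so rows that do not move let the fingers close. It gives the time, the measured TCP pose, the force and the opening at its end, in the units of the state.
- manip.sense(): the state, without advancing time (a new reading comes with each control period).
- manip.snapshot(name): name is "side" or "top" or "wrist"; returns the picture (420x560x3 uint8, blue, green, red); there is no depth.
- manip.get_calibration(name): a dict with "fx", "fy", "cx", "cy" (pixels), "world_to_cam" (4x4, takes a point from world to camera coordinates); the wrist camera has in their place "mount" (4x4, takes a point from camera to tool coordinates, whose origin is the TCP and whose axes are the flange's). Camera axes: x right, y down, z forward; pixel columns grow to the right and rows downward; lengths in m; the calibration is good to about 2 mm. A picture is of the moment at which its call begins: read the wrist's pose just before it. get_calibration takes no time and is no camera call.
- manip.sign_off(): hands the job in, once; it reports no verdict.
The state is a dict: "t": time; "q": joint angles; "qd": joint speeds; "tau": joint torques, N m; "tcp_pos": TCP position; "tool_rot": TCP orientation; "force": force on the tool from outside, world axes, zero at the start; "ft_torque": the same for the moment, N m; "finger_gap": opening from 0.0 (shut) to 1.0 (fully open).
Only numpy, scipy, OpenCV 4.12 (cv2) and the standard library are available. Lean on these libraries where they do the work, as an engineer would, in place of code of your own. Each camera call takes 0.05 s, during which the arm holds its last target. There are 200 camera calls.

### The job

The card-payment terminal on the stall table sits on a blue swing arm that is locked by a spring index pin. Hook a fingertip under the pin's red pull ring (do not pinch it), gently lift the pin out of its hole, swing the arm by the ring one hole over, to the hole with the green dot, and let the pin drop fully home there, then leave the mount alone. Do not touch the terminal, and leave the cup, the honey jar and the ear of corn where they are.

Things in the scene. Friction and masses are not known exactly. Their poses are not given: they have to be found in the camera images.
- mount: Fixed steel foot with an aluminium index plate (top 62 mm above the table): five square 13 mm holes on a 120 mm radius about the arm's pivot, 0.35 rad (42 mm) apart. Origin on the table under the pivot, z up; its -x points from the pivot to the middle hole, roughly towards the robot. Apart from ring, pin and terminal, all of it is below 100 mm.
- swing_arm (a joint): Angle of the blue arm (34 mm wide, top 77 mm up) about the vertical pivot, rad, anticlockwise from above; 0 = pin at the middle hole, its start. Next holes: +0.35 (pin on the mount's -y side) and -0.35 (+y side). With the pin lifted it turns against about 1 N at the ring and stays where left; locked, it plays about 0.012 rad either way.
- index_pin (a joint): Lift of the spring pin (it slides straight up only), m: 0 = fully home in a hole; 0.013 = rounded tip just clear (between holes it rides on the plate there); 0.026 = upper stop. The spring pushes it down with 4 N at 0, 7 N at the stop. The pin (10 mm thick, vertical) travels with the arm, 120 mm from the pivot, and drops into a hole when within about 4 mm.
- ring_mid (a point): Centre of the red pull ring: rigid, 52 mm inside, 6 mm bar, fixed on the pin's top, its top leaning 45 deg towards the pivot, so a finger pointing 45 deg down and towards the pivot passes straight through (40 mm free behind it). Pin home: 145 mm above the table, 22 mm nearer the pivot than the pin. Axes turn with the arm: x from pin to pivot, y across the ring, z up.
- pin_axis (a point): Point on the pin's axis, at the height of the index plate's top when the pin is home; rises with the pin and travels with the arm.
- green_dot: Green disc, 17 mm across, 3 mm high, fixed on the index plate beside the hole to go to: 26 mm from that hole's centre, away from the pivot. It lies at one or the other neighbour of the starting hole. Origin under its centre.
- yellow_dot: Yellow disc, same size, beside the other neighbouring hole (not to be used).
- terminal: Black card-payment terminal, 150 x 78 x 24 mm, tilted, on the far end of the arm; origin at its centre, 95 mm beyond the pivot and 122 mm above the table. Not to be touched.
- cup: Clear plastic cup, 84 mm across, 105 mm tall, loose beside the mount; origin under its centre. Leave alone.
- honey: Amber honey jar with brass lid, 64 mm across, 95 mm tall, loose beside the mount; origin under its centre. Leave alone.
- corn: Ear of corn in its green husk, 190 mm long along its own x, 50 mm thick, lying loose beside the mount; origin on the table under its middle. Leave alone.

How it is judged:
On the way, in this order (a step that is already met when the one before it is completed fails the run):
1. the pin is lifted clear of its hole, with the arm still at the starting hole (value of joint index_pin above 0.012 m and value of joint swing_arm between -0.12 and 0.12 rad), for 0.05 s.
2. the arm is swung to the hole with the green dot (horizontal distance between pin_axis and green_dot below 0.03 m), for 0.2 s.
At the end, for the whole second after the job is handed in: The pin is home (lift under 3 mm) in the hole beside the green dot (pin axis within 30 mm of the dot's centre, nominally 26 mm) and the arm is at rest (value of joint index_pin below 0.003 m and horizontal distance between pin_axis and green_dot below 0.03 m and velocity of joint swing_arm between -0.03 and 0.03 rad/s); the robot touches nothing.
It fails at once if the ring is pinched or wrenched (over 36 N between fingers and ring or pin) (contact force between the fingers and index_pin above 36 N).
It fails at once if the robot touches the card terminal (contact force between any of the fingers, the arm and terminal above 1 N).
It fails at once if the cup is displaced more than 15 mm or tipped or lifted (distance of cup from where it was at the start of the episode above 0.015 m or angle between cup's own z axis and vertical above 0.3 rad).
It fails at once if the honey is displaced more than 15 mm or tipped or lifted (distance of honey from where it was at the start of the episode above 0.015 m or angle between honey's own z axis and vertical above 0.3 rad).
It fails at once if the corn is displaced more than 15 mm or tipped or lifted (distance of corn from where it was at the start of the episode above 0.015 m).
It also fails if it takes over 42 s, if anything falls off the work surface, if the arm or the gripper's body presses on something with over 40 N, if the wrist force passes 120 N, or if a joint passes its speed limit or range.

## Working session

There is one attempt and no reset: what is moved stays moved. The work goes in short steps, Python scripts to look and compute and a tool call to move; the robot and the scene stay as the last step left them, time stands still between calls to the robot, and variables do not carry over. Pictures are saved under pics/ and viewed, about 8 in all and at most 12, crops included, and the job is handed in when it is done.

Besides the shell and the picture viewer there is one more tool, called after ">>>" as name(argument=value, ...) on one line, values as JSON. send_rows: Moves the arm, as the interface text tells. Its arguments: {"type":"object","properties":{"commands":{"type":"array","items":{"type":"object","properties":{"delta_pos":{"type":"array","items":{"type":"number"}},"yaw":{"type":"number"}}}},"grip":{"type":"number"},"force":{"type":"number"}},"required":["commands"]}

```bash
mkdir -p pics; python3 - <<'E'
from station import manip
import cv2,json
s=manip.sense(); print({k:s[k] for k in('t','tcp_pos','tool_rot','finger_gap','force')})
for n in('side','top'):
    cv2.imwrite(f'pics/{n}0.png',manip.snapshot(n)); print(n,manip.get_calibration(n))
print(manip.get_calibration('wrist'))
E
```

```text
{'t': 0.0, 'tcp_pos': array([ 0.28218789, -0.55682096,  0.20542168]), 'tool_rot': array([ 9.72657608e-01,  2.32241276e-01, -4.69915434e-05, -1.07914733e-03]), 'finger_gap': 0.9991093634667516, 'force': array([0.11608763, 0.40859997, 0.73123128])}
side {'fx': 495.5467275118218, 'fy': 495.5467275118218, 'cx': 285.83587533832275, 'cy': 209.23516665416886, 'world_to_cam': array([[-9.82159800e-01, -1.88047548e-01,  4.97370024e-04,
         6.01158787e-01],
       [-9.91040850e-02,  5.15362613e-01, -8.51222508e-01,
         1.30486534e-01],
       [ 1.59813979e-01, -8.36085819e-01, -5.24804721e-01,
         1.07774361e+00],
       [ 0.00000000e+00,  0.00000000e+00,  0.00000000e+00,
         1.00000000e+00]])}
top {'fx': 466.84184423359795, 'fy': 466.84184423359795, 'cx': 281.68766624177476, 'cy': 213.2368426208001, 'world_to_cam': array([[ 0.00491898, -0.99994065,  0.00972092,  0.01001784],
       [-0.98825264, -0.00634593, -0.15269724,  0.60663625],
       [ 0.15274987, -0.00885561, -0.98822521,  0.82096587],
       [ 0.        ,  0.        ,  0.        ,  1.        ]])}
{'fx': 339.7807243724025, 'fy': 339.7807243724025, 'cx': 282.3707817658522, 'cy': 208.19148665416014, 'mount': array([[ 1.01992544e-03, -9.61781674e-01, -2.73815577e-01,
         6.92106158e-02],
       [ 9.99999302e-01,  8.17722239e-04,  8.52597453e-04,
        -2.19988484e-04],
       [-5.96107519e-04, -2.73816256e-01,  9.61781837e-01,
        -1.66752089e-01],
       [ 0.00000000e+00,  0.00000000e+00,  0.00000000e+00,
         1.00000000e+00]])}
```

View pics/side0.png

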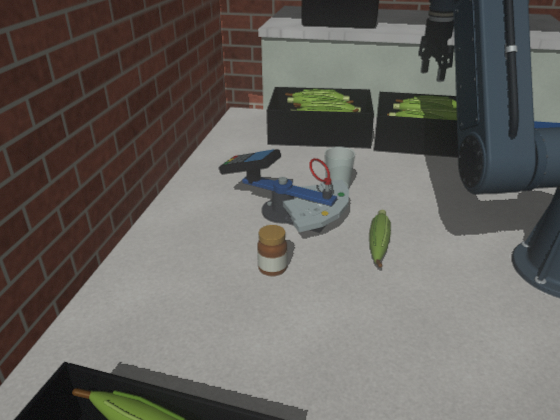

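View pics/top0.png

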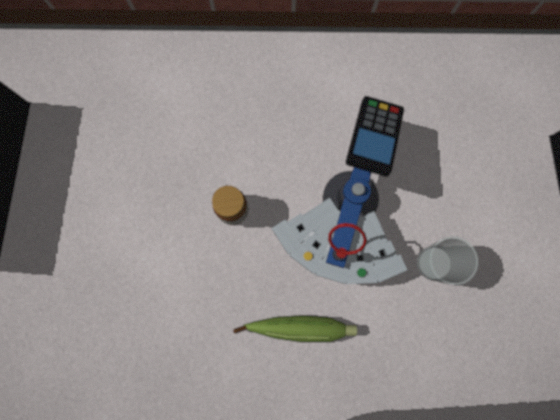

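Side view: the mount is in the middle, with the ring at about (319,171), the green dot at (341,194) and the yellow dot at (324,213). Top view: ring (347,240), green dot (362,272) on the cup (-y) side, yellow dot (309,256), pivot (358,188), cup (450,262), honey jar (229,204) and corn (300,328).

```bash
cat > h.py <<'E'
import numpy as np,cv2
from station import manip
def ray(n,uv):
    c=manip.get_calibration(n);T=c['world_to_cam'];R=T[:3,:3]
    d=R.T@np.array([(uv[0]-c['cx'])/c['fx'],(uv[1]-c['cy'])/c['fy'],1]);return -R.T@T[:3,3],d
def plane(n,uv,z):
    o,d=ray(n,uv);return o+d*(z-o[2])/d[2]
def tri(a,b):
    o1,d1=ray('side',a);o2,d2=ray('top',b)
    k=np.linalg.lstsq(np.c_[d1,-d2],o2-o1,rcond=None)[0];p,q=o1+d1*k[0],o2+d2*k[1]
    return (p+q)/2,np.linalg.norm(p-q)
def proj(n,p):
    c=manip.get_calibration(n);q=c['world_to_cam']@np.r_[p,1];return [c['cx']+c['fx']*q[0]/q[2],c['cy']+c['fy']*q[1]/q[2]]
def mask(im,lo,hi):
    return cv2.inRange(cv2.cvtColor(im,cv2.COLOR_BGR2HSV),lo,hi)
def blobs(m,roi,amin=8):
    u0,v0,u1,v1=roi;z=np.zeros_like(m);z[v0:v1,u0:u1]=m[v0:v1,u0:u1]
    n,l,s,c=cv2.connectedComponentsWithStats(z);return [(c[i].round(1),s[i]) for i in range(1,n) if s[i][4]>=amin],z
E
python3 - <<'E'
from h import *
D={'side':((225,140,380,240),),'top':((270,170,420,300),)}
for n in D:
    im=cv2.imread(f'pics/{n}0.png');r=D[n][0]
    for name,lo,hi in(('green',(45,110,60),(85,255,255)),('yellow',(18,130,120),(32,255,255)),('red',(0,150,60),(8,255,255)),('red2',(172,150,60),(180,255,255)),('blue',(105,140,60),(125,255,255))):
        b,_=blobs(mask(im,lo,hi),r);print(n,name,[(x[0].tolist(),x[1].tolist()) for x in b])
E
```

```text
side green [([340.8, 193.9], [339, 193, 5, 3, 12])]
side yellow [([324.3, 212.8], [322, 211, 6, 4, 16])]
side red [([320.8, 172.1], [310, 159, 21, 25, 85])]
side red2 []
side blue []
top green [([361.3, 272.1], [358, 269, 8, 7, 41])]
top yellow [([308.0, 255.8], [305, 253, 7, 7, 41])]
top red [([357.8, 228.6], [353, 226, 10, 7, 16]), ([347.1, 251.3], [336, 239, 30, 19, 99])]
top red2 [([342.9, 225.6], [332, 224, 22, 7, 42]), ([334.5, 247.5], [331, 243, 8, 10, 21]), ([344.5, 249.9], [341, 248, 9, 5, 12])]
top blue [([354.1, 196.9], [339, 170, 32, 53, 865]), ([343.2, 237.1], [333, 228, 21, 21, 305]), ([335.0, 259.8], [328, 249, 17, 17, 103])]
```

```bash
python3 - <<'E'
from h import *
t={'g':((340.8,193.9),(361.3,272.1)),'y':((324.3,212.8),(308,255.8))}
P={}
for k,(a,b) in t.items():
    print(k,tri(a,b),plane('side',a,.065),plane('top',b,.065)); P[k]=(plane('side',a,.065)+plane('top',b,.065))/2
g,y=P['g'][:2],P['y'][:2];print('chord',np.linalg.norm(g-y))
d=(y-g)/np.linalg.norm(y-g); n=np.array([d[1],-d[0]]); n*=np.sign(n[0])
m=(g+y)/2; piv=m+n*.146*np.cos(.35); pin=piv-n*.12; ring=pin+n*.022
print('n',n,'ang',np.arctan2(n[1],n[0]),'piv',piv,'pin',pin,'ring',ring)
gd=(piv-g)/np.linalg.norm(piv-g);print('green hole',g+gd*.026,'dir ang',np.arctan2(gd[1],gd[0]),'ring@green',g+gd*.048)
# check: project ring top/bottom/centre
for nme in('side','top'):
    for dd in(0,1,-1): print(nme,dd,np.round(proj(nme,np.r_[ring+n*dd*.0205,.145+dd*.0205]),1))
    print(nme,'pivtop',np.round(proj(nme,np.r_[piv,.08]),1))
print('cup',plane('top',(450,262),.05),'honey',plane('top',(229,204),.095))
E
```

```text
g (array([ 0.49799392, -0.12974703,  0.06163594]), np.float64(0.0006635784584515674)) [ 0.49729781 -0.12386062  0.065     ] [ 0.49822848 -0.12912884  0.065     ]
y (array([ 0.5270481 , -0.03419516,  0.06142996]), np.float64(0.00013160222298886425)) [ 0.52655702 -0.02850172  0.065     ] [ 0.526758  -0.0339644  0.065    ]
chord 0.09954732731908457
n [ 0.95694856 -0.29025757] ang -0.29449598684776696 piv [ 0.64345431 -0.11867226] pin [ 0.52862048 -0.08384135] ring [ 0.54967335 -0.09022702]
green hole [ 0.52372575 -0.12510074] dir ang 0.05364062742465863 ring@green [ 0.5456941  -0.12392122]
side 0 [319.2 169.3]
side 1 [311.5 159.6]
side -1 [326.8 178.9]
side pivtop [282.4 184.2]
top 0 [345.6 238.9]
top 1 [351.  225.4]
top -1 [340.4 251.8]
top pivtop [355.3 190.6]
cup [ 0.51782802 -0.29459618  0.05      ] honey [0.61490319 0.10652498 0.095     ]
```

>>> send_rows(commands=[{"delta_pos": [0, 0, 5]}, {"delta_pos": [0, 0, 5]}, {"delta_pos": [0, 0, 5]}, {"delta_pos": [0, 0, 5]}, {"delta_pos": [0, 0, 3]}], grip=1, force=20)

```text
validation failed for argument at $.co...
```

>>> send_rows(commands=[{"delta_pos": [0, 0, 5], "yaw": 0}, {"delta_pos": [0, 0, 5], "yaw": 0}, {"delta_pos": [0, 0, 5], "yaw": 0}, {"delta_pos": [0, 0, 5], "yaw": 0}, {"delta_pos": [0, 0, 3], "yaw": 0}], grip=1, force=20)

```text
t: 0.72
tcp_pos: [0.2806, -0.552, 0.4352]
tool_rot: [0.973, 0.232, -0.0, -0.009]
force: [0.4, 0.1, -1.0]
finger_gap: 0.002
```

>>> send_rows(commands=[{"delta_pos": [2.7, -5.3, 0], "yaw": 0}, {"delta_pos": [2.7, -5.3, 0], "yaw": 0}, {"delta_pos": [2.7, -5.3, 0], "yaw": 0}, {"delta_pos": [2.7, -5.3, 0], "yaw": 0}, {"delta_pos": [2.7, -5.3, 0], "yaw": 0}])

```text
t: 1.35
tcp_pos: [0.3937, -0.7728, 0.4005]
tool_rot: [0.973, 0.232, 0.004, 0.008]
force: [-0.0, -0.0, -1.1]
finger_gap: -0.001
```

>>> send_rows(commands=[{"delta_pos": [2.7, -5.3, 0], "yaw": 0}, {"delta_pos": [2.7, -5.3, 0], "yaw": 0}, {"delta_pos": [2.7, -5.3, 0], "yaw": 0}, {"delta_pos": [2.7, -5.3, 0], "yaw": 0}])

```text
t: 1.85
tcp_pos: [0.4306, -0.8443, 0.3154]
tool_rot: [0.97, 0.231, 0.019, 0.067]
force: [-0.1, -0.1, 0.4]
finger_gap: -0.002
```

```bash
python3 -c "
from h import *
s=manip.sense();print(s['q'],s['qd'],s['tcp_pos'],s['tool_rot'])"
```

```text
[-1.22448462  0.98373746  0.22032894  0.02385375  1.7994393  -0.11409458] [ 0.00692325  0.1819882  -0.00077914  0.03180651 -0.44355157  0.01367442] [ 0.43062298 -0.84431445  0.3153832 ] [0.97043308 0.23102138 0.01931688 0.06719836]
```

>>> send_rows(commands=[{"delta_pos": [2.7, -5.3, 3], "yaw": 0}, {"delta_pos": [2.7, -5.3, 3], "yaw": 0}, {"delta_pos": [2.7, -5.3, 3], "yaw": 0}, {"delta_pos": [2.7, -5.3, 3], "yaw": 0}, {"delta_pos": [2.7, -5.3, 3], "yaw": 0}, {"delta_pos": [2.7, -5.3, 3], "yaw": 0}])

```text
t: 2.6
tcp_pos: [0.4595, -0.9, 0.3706]
tool_rot: [0.955, 0.227, 0.048, 0.187]
force: [-0.1, 0.3, 0.1]
finger_gap: 0.003
```

```bash
cat >> h.py <<'E'
from scipy.spatial.transform import Rotation as Rn
def st():
    s=manip.sense();R=Rn.from_quat(s['tool_rot']).as_matrix();z=R[:,2]
    print('t',round(s['t'],2),'q',s['q'].round(3),'p',s['tcp_pos'].round(4),'F',s['force'].round(1))
    print('z',z.round(3),'tilt',np.degrees(np.arccos(-z[2])).round(1),'az',np.arctan2(z[1],z[0]).round(3),'yaxis',R[:,1].round(3));return s,R
E
python3 -c "
from h import *
st()"
```

```text
t 2.6 q [-1.226  0.946  0.219  0.054  1.592 -0.11 ] p [ 0.4595 -0.9     0.3706] F [-0.1  0.3  0.1]
z [ 0.177 -0.335 -0.925] tilt 22.3 az -1.084 yaxis [ 0.415 -0.827  0.379]
```

>>> send_rows(commands=[{"delta_pos": [2.2, -4.4, 3], "yaw": 0}, {"delta_pos": [2.2, -4.4, 3], "yaw": 0}, {"delta_pos": [2.2, -4.4, 3], "yaw": 0}, {"delta_pos": [2.2, -4.4, 3], "yaw": 0}, {"delta_pos": [2.2, -4.4, 3], "yaw": 0}, {"delta_pos": [2.2, -4.4, 3], "yaw": 0}])

```text
t: 3.35
tcp_pos: [0.4807, -0.9457, 0.439]
tool_rot: [0.926, 0.22, 0.075, 0.296]
force: [1.2, 0.7, -0.7]
finger_gap: -0.005
```

```bash
python3 -c "
from h import *
st()"
```

```text
t 3.35 q [-1.23   0.909  0.219  0.082  1.398 -0.113] p [ 0.4807 -0.9457  0.439 ] F [ 1.2  0.7 -0.7]
z [ 0.269 -0.516 -0.813] tilt 35.6 az -1.091 yaxis [ 0.363 -0.728  0.582]
```

>>> send_rows(commands=[{"delta_pos": [2.2, -4.4, 3], "yaw": 0}, {"delta_pos": [2.2, -4.4, 3], "yaw": 0}, {"delta_pos": [2.2, -4.4, 3], "yaw": 0}])

```text
t: 3.72
tcp_pos: [0.4913, -0.968, 0.4702]
tool_rot: [0.908, 0.215, 0.087, 0.349]
force: [-1.2, 0.1, 0.6]
finger_gap: -0.004
```

```bash
python3 -c "
from h import *
st()"
```

```text
t 3.73 q [-1.231  0.899  0.219  0.097  1.293 -0.117] p [ 0.4913 -0.968   0.4702] F [-1.2  0.1  0.6]
z [ 0.309 -0.596 -0.741] tilt 42.2 az -1.092 yaxis [ 0.33  -0.664  0.671]
```

>>> send_rows(commands=[{"delta_pos": [-1, 4, 0], "yaw": 0.04}, {"delta_pos": [-0.5, 5.5, 0], "yaw": 0.05}, {"delta_pos": [0, 5.5, 0], "yaw": 0.05}, {"delta_pos": [0, 5.5, 0], "yaw": 0.05}, {"delta_pos": [0, 5.5, 0], "yaw": 0.05}, {"delta_pos": [0, 5.5, 0], "yaw": 0.05}, {"delta_pos": [0, 5.5, 0], "yaw": 0.05}, {"delta_pos": [0, 5.5, 0], "yaw": 0.05}])

```text
t: 4.72
tcp_pos: [0.4739, -0.5365, 0.4638]
tool_rot: [0.847, 0.389, 0.155, 0.329]
force: [0.8, -0.0, 0.3]
finger_gap: 0.003
```

```bash
python3 -c "
from h import *
st()"
```

```text
t 4.72 q [-1.134  0.188  1.479  0.4    0.82  -0.6  ] p [ 0.4739 -0.5365  0.4638] F [ 0.8 -0.   0.3]
z [ 0.518 -0.436 -0.736] tilt 42.6 az -0.7 yaxis [ 0.557 -0.481  0.677]
```

>>> send_rows(commands=[{"delta_pos": [0, 5.5, 0], "yaw": 0.045}, {"delta_pos": [0, 5.5, 0], "yaw": 0.045}, {"delta_pos": [0, 5.5, -1], "yaw": 0.045}, {"delta_pos": [0, 5.5, -2], "yaw": 0.045}, {"delta_pos": [0, 5.5, -2], "yaw": 0.045}, {"delta_pos": [0, 5.5, -2], "yaw": 0.045}, {"delta_pos": [0, 5.5, -2], "yaw": 0.045}, {"delta_pos": [0, 5, -2], "yaw": 0.045}, {"delta_pos": [0, 3, -2], "yaw": 0.045}])

```text
t: 5.85
tcp_pos: [0.4722, -0.0586, 0.3417]
tool_rot: [0.744, 0.552, 0.224, 0.303]
force: [0.5, 0.0, -0.4]
finger_gap: -0.002
```

```bash
python3 -c "
from h import *
s,R=st()
d=np.array([.64,-.194,-.743]);r=np.array([.55,-.0925,.145])
print('to stage',(r-.1*R[:,2]-s['tcp_pos'])*100)"
```

```text
t 5.85 q [-0.418 -0.097  2.166  0.276  0.315 -0.354] p [ 0.4722 -0.0586  0.3417] F [ 0.5  0.  -0.4]
z [ 0.667 -0.204 -0.716] tilt 44.2 az -0.297 yaxis [ 0.686 -0.206  0.698]
to stage [  1.10391318  -1.35303604 -12.50412863]
```

>>> send_rows(commands=[{"delta_pos": [0.5, -0.5, -3], "yaw": 0}, {"delta_pos": [0.5, -0.5, -3], "yaw": 0}, {"delta_pos": [0, -0.4, -3], "yaw": 0}])

```text
t: 6.22
tcp_pos: [0.485, -0.0583, 0.2912]
tool_rot: [0.737, 0.557, 0.237, 0.3]
force: [-0.6, -0.2, -1.0]
finger_gap: 0.002
```

```bash
python3 -c "
from h import *
s,R=st()
r=np.array([.55,-.0925,.145])
print('to stage',(r-.1*R[:,2]-s['tcp_pos'])*100)
cv2.imwrite('pics/w1.png',manip.snapshot('wrist'))
cv2.imwrite('pics/s1.png',cv2.resize(manip.snapshot('side')[80:290,220:500],None,fx=2.5,fy=2.5,interpolation=cv2.INTER_CUBIC))"
```

```text
t 6.22 q [-0.435  0.034  2.252  1.013  0.149 -1.114] p [ 0.485  -0.0583  0.2912] F [-0.6 -0.2 -1. ]
z [ 0.683 -0.179 -0.708] tilt 44.9 az -0.256 yaxis [ 0.679 -0.199  0.706]
to stage [-0.33212083 -1.63155348 -7.54461727]
```

View pics/w1.png

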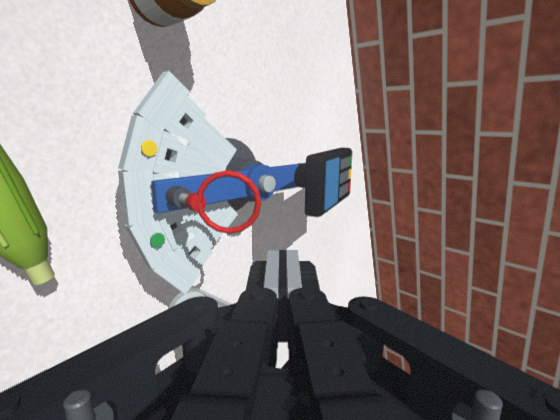

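View pics/s1.png

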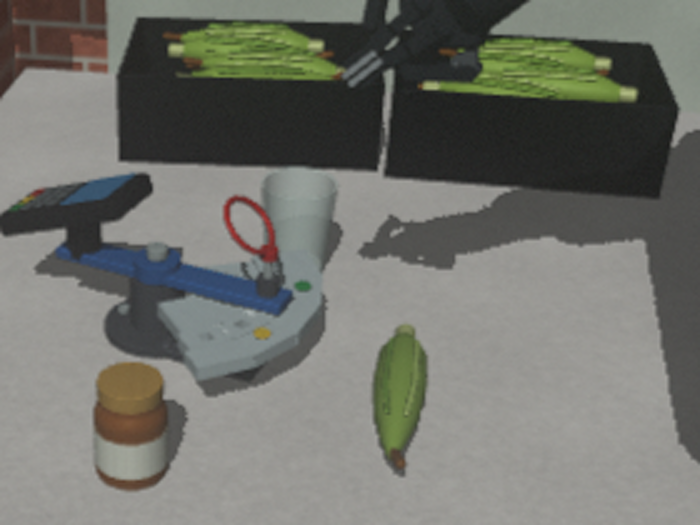

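Wrist view: closed fingertips at about (283,258), ring centre (229,202), green dot (157,240), ring on the starting hole. Side crop: the gripper is high behind the mount and tilted about 45°, and nothing has moved. q5 is close to the wrist singularity, so I'll fit a kinematic model before descending.

```bash
cat > kin.py <<'E'
import numpy as np
from scipy.optimize import least_squares
from scipy.spatial.transform import Rotation as Rn
D=[([-1.28,.527,1.433,0,1.181,-.178],[.282,-.558,.206]),
([-1.2245,.9837,.2203,.0239,1.7994,-.1141],[.43062,-.84431,.31538]),
([-1.226,.946,.219,.054,1.592,-.11],[.4595,-.9,.3706]),
([-1.23,.909,.219,.082,1.398,-.113],[.4807,-.9457,.439]),
([-1.231,.899,.219,.097,1.293,-.117],[.4913,-.968,.4702]),
([-1.134,.188,1.479,.4,.82,-.6],[.4739,-.5365,.4638]),
([-.418,-.097,2.166,.276,.315,-.354],[.4722,-.0586,.3417]),
([-.435,.034,2.252,1.013,.149,-1.114],[.485,-.0583,.2912])]
def ori(q): return Rn.from_euler('ZYZYZ',[q[0],q[1]+q[2],q[3],q[4],q[5]]).as_matrix()
def fk(q,k):
    a,L2,L3,e,h,d,L6=k;s=q[1]+q[2]
    R=ori(q);r=a+L2*np.sin(q[1])+L3*np.sin(s)+e*np.cos(s);z=h+L2*np.cos(q[1])+L3*np.cos(s)-e*np.sin(s)
    c,n=np.cos(q[0]),np.sin(q[0]);return np.array([c*r-n*d,n*r+c*d,z])+L6*R[:,2],R
f=least_squares(lambda k:np.concatenate([fk(q,k)[0]-p for q,p in D]),[0,.45,.4,0,.15,.1,.25])
K=f.x
LO=np.array([-3.08,-.75,.22,-1.43,0,-2.85]);HI=np.array([3.08,2.2,2.44,4.57,2.65,2.85])
def ik(p,R,q0):
    g=lambda q:np.r_[(fk(q,K)[0]-p)*10,(fk(q,K)[1]-R).ravel()]
    r=least_squares(g,np.clip(q0,LO+.001,HI-.001),bounds=(LO,HI));return r.x,np.linalg.norm(r.fun[:3])*100,np.linalg.norm(r.fun[3:])/1.414
E
python3 - <<'E'
from kin import *
print(K.round(4),abs(f.fun).max())
print('zaxis',ori(D[7][0])[:,2],'y',ori(D[7][0])[:,1],'vs z .683 -.179 -.708 y .679 -.199 .706')
R0=Rn.from_quat([.737,.557,.237,.3])
ring=np.array([.55,-.0925,.145])
for daz in(.3,.15,0,-.15,-.3,-.45,-.6):
    R=(Rn.from_rotvec([0,0,daz])*R0).as_matrix();z=R[:,2]
    for s in(-.08,.03):
        best=min((ik(ring+s*z,R,q0) for q0 in ([-.43,.2,2.3,1,.3,-1.1],[-.43,.2,2.3,2.5,.4,-2.5],[-.43,.2,2.3,-1,.4,1.5])),key=lambda b:b[1]+100*b[2])
        print(round(-.256+daz,2),s,best[0].round(2),best[1].round(1),best[2].round(3))
E
```

```text
Traceback (most recent call last):
  File "kin.py", line 17, in <module>
    f=least_squares(lambda k:np.concatenate([fk(q,k)[0]-p for q,p in D]),[0,.45,.4,0,.15,.1,.25])
  File "kin.py", line 17, in <lambda>
    f=least_squares(lambda k:np.concatenate([fk(q,k)[0]-p for q,p in D]),[0,.45,.4,0,.15,.1,.25])
                                             ~~^^^^^
  File "kin.py", line 15, in fk
    R=ori(q);r=a+L2*np.sin(q[1])+L3*np.sin(s)+e*np.cos(s);z=h+L2*np.cos(q[1])+L3*np.cos(s)-e*np.sin(s)
  File "kin.py", line 12, in ori
    def ori(q): return Rn.from_euler('ZYZYZ',[q[0],q[1]+q[2],q[3],q[4],q[5]]).as_matrix()
                       ~~~~~~~~~~~~~^^^^^^^^^^^^^^^^^^^^^^^^^^^^^^^^^^^^^^^^^
  File "scipy/spatial/transform/_rotation.pyx", line 1413, in scipy.spatial.transform._rotation.Rotation.from_euler
ValueError: Expected axis specification to be a non-empty string of upto 3 characters, got ZYZYZ
```

```bash
python3 - <<'E'
s=open('kin.py').read()
s=s.replace("Rn.from_euler('ZYZYZ',[q[0],q[1]+q[2],q[3],q[4],q[5]]).as_matrix()","(Rn.from_euler('ZYZ',[q[0],q[1]+q[2],q[3]])*Rn.from_euler('YZ',[q[4],q[5]+np.pi/2])).as_matrix()")
open('kin.py','w').write(s)
E
cat > plan.py <<'E'
from kin import *
print(K.round(4),abs(f.fun).max())
print('zaxis',ori(D[7][0])[:,2],'y',ori(D[7][0])[:,1],'vs z .683 -.179 -.708 y .679 -.199 .706')
R0=Rn.from_quat([.737,.557,.237,.3])
ring=np.array([.55,-.0925,.145])
for daz in(.3,.15,0,-.15,-.3,-.45,-.6):
    R=(Rn.from_rotvec([0,0,daz])*R0).as_matrix();z=R[:,2]
    for s in(-.08,.03):
        best=min((ik(ring+s*z,R,q0) for q0 in ([-.43,.2,2.3,1,.3,-1.1],[-.43,.2,2.3,2.5,.4,-2.5],[-.43,.2,2.3,-1,.4,1.5])),key=lambda b:b[1]+100*b[2])
        print(round(-.256+daz,2),s,best[0].round(2),best[1].round(1),best[2].round(3))
E
python3 plan.py
```

```text
[-3.000e-04  5.883e-01  3.920e-01  1.139e-01  2.737e-01  1.108e-01
  3.216e-01] 0.0005509818411419953
zaxis [ 0.68341057 -0.17868982 -0.70782762] y [ 0.67919666 -0.19985866  0.70622122] vs z .683 -.179 -.708 y .679 -.199 .706
0.04 -0.08 [-0.77  0.33  2.35  1.79  0.56 -2.45] 0.0 0.0
0.04 0.03 [-0.6   0.6   2.24  2.22  0.56 -2.77] 0.0 0.0
-0.11 -0.08 [-0.64  0.32  2.37  2.16  0.45 -2.59] 0.0 0.0
-0.11 0.03 [-0.53  0.59  2.25  2.5   0.52 -2.85] 0.4 0.012
-0.26 -0.08 [-0.49  0.32  2.37  2.66  0.36 -2.83] 0.0 0.0
-0.26 0.03 [-0.47  0.58  2.23  2.69  0.44 -2.85] 1.5 0.054
-0.41 -0.08 [-0.41  0.31  2.34  2.87  0.26 -2.85] 1.9 0.073
-0.41 0.03 [-0.43  0.57  2.22  2.86  0.4  -2.85] 2.2 0.106
-0.56 -0.08 [-0.18  0.3   2.18 -1.43  0.26  1.75] 4.6 0.117
-0.56 0.03 [-0.4   0.57  2.22  3.02  0.39 -2.85] 2.6 0.164
-0.71 -0.08 [-0.06  0.35  2.14 -1.43  0.44  1.96] 2.9 0.076
-0.71 0.03 [-0.17  0.55  2.01 -1.43  0.37  1.9 ] 5.7 0.167
-0.86 -0.08 [ 0.03  0.4   2.1  -1.43  0.58  2.15] 0.6 0.016
-0.86 0.03 [-0.11  0.58  1.99 -1.43  0.51  2.07] 4.0 0.12
```

```bash
cat > plan2.py <<'E'
from kin import *
R0=Rn.from_quat([.737,.557,.237,.3])
ring=np.array([.55,-.0925,.145]);rg=np.array([.546,-.127,.145])
up=np.array([0,0,.026])
for daz in(.2,.25,.3,.35,.4,.45,.55):
    R=(Rn.from_rotvec([0,0,daz])*R0).as_matrix();z=R[:,2];q=[-.8,.3,2.3,1.8,.5,-2.4]
    print('az',round(-.256+daz,2))
    for n,p in(('stage',ring-.08*z),('in',ring+.025*z),('up',ring+.025*z+up),('gr',rg+.025*z+up),('gdn',rg+.025*z-[0,0,.01])):
        q,a,b=ik(p,R,q);print('  ',n,q.round(2),round(a,2),round(b,3))
E
python3 plan2.py
```

```text
az -0.06
   stage [-0.69  0.32  2.37  2.02  0.49 -2.53] 0.0 0.0
   in [-0.56  0.59  2.26  2.42  0.54 -2.84] 0.0 0.0
   up [-0.56  0.51  2.24  2.3   0.47 -2.71] 0.0 0.0
   gr [-0.65  0.51  2.22  2.15  0.49 -2.64] 0.0 0.0
   gdn [-0.65  0.62  2.25  2.33  0.57 -2.83] 0.0 0.0
az -0.01
   stage [-0.73  0.33  2.36  1.9   0.52 -2.49] 0.0 0.0
   in [-0.58  0.59  2.25  2.31  0.55 -2.8 ] 0.0 0.0
   up [-0.58  0.51  2.23  2.19  0.49 -2.66] 0.0 0.0
   gr [-0.67  0.51  2.22  2.05  0.51 -2.59] 0.0 0.0
   gdn [-0.67  0.62  2.24  2.22  0.58 -2.8 ] 0.0 0.0
az 0.04
   stage [-0.77  0.33  2.35  1.79  0.56 -2.45] 0.0 0.0
   in [-0.61  0.59  2.24  2.21  0.56 -2.77] 0.0 0.0
   up [-0.61  0.51  2.22  2.08  0.51 -2.61] 0.0 0.0
   gr [-0.7   0.52  2.21  1.95  0.54 -2.55] 0.0 0.0
   gdn [-0.7   0.62  2.23  2.12  0.59 -2.76] 0.0 0.0
az 0.09
   stage [-0.81  0.33  2.33  1.68  0.59 -2.42] 0.0 0.0
   in [-0.63  0.59  2.23  2.11  0.58 -2.73] 0.0 0.0
   up [-0.63  0.51  2.22  1.98  0.54 -2.57] 0.0 0.0
   gr [-0.72  0.52  2.19  1.85  0.56 -2.52] 0.0 0.0
   gdn [-0.72  0.62  2.22  2.02  0.61 -2.73] 0.0 0.0
az 0.14
   stage [-0.84  0.34  2.31  1.59  0.63 -2.39] 0.0 0.0
   in [-0.65  0.59  2.22  2.01  0.59 -2.69] 0.0 0.0
   up [-0.65  0.52  2.2   1.88  0.56 -2.54] 0.0 0.0
   gr [-0.74  0.52  2.18  1.76  0.59 -2.49] 0.0 0.0
   gdn [-0.74  0.62  2.2   1.93  0.62 -2.69] 0.0 0.0
az 0.19
   stage [-0.86  0.34  2.29  1.51  0.67 -2.37] 0.0 0.0
   in [-0.67  0.59  2.21  1.91  0.61 -2.65] 0.0 0.0
   up [-0.67  0.52  2.19  1.79  0.59 -2.5 ] 0.0 0.0
   gr [-0.75  0.52  2.17  1.68  0.62 -2.46] 0.0 0.0
   gdn [-0.75  0.62  2.19  1.84  0.64 -2.65] 0.0 0.0
az 0.29
   stage [-0.9   0.36  2.24  1.36  0.74 -2.33] 0.0 0.0
   in [-0.71  0.59  2.18  1.73  0.65 -2.59] 0.0 0.0
   up [-0.71  0.52  2.16  1.62  0.64 -2.45] 0.0 0.0
   gr [-0.78  0.53  2.13  1.52  0.67 -2.41] 0.0 0.0
   gdn [-0.78  0.62  2.15  1.66  0.68 -2.59] 0.0 0.0
```

>>> send_rows(commands=[{"delta_pos": [0, -0.7, 0], "yaw": 0.06}, {"delta_pos": [0, -0.7, 0], "yaw": 0.06}, {"delta_pos": [0, -0.7, 0], "yaw": 0.06}, {"delta_pos": [0, -0.7, 0], "yaw": 0.06}, {"delta_pos": [0, -0.7, 0], "yaw": 0.06}])

```text
t: 6.95
tcp_pos: [0.4835, -0.0947, 0.2934]
tool_rot: [0.643, 0.665, 0.277, 0.261]
force: [0.8, 0.3, -0.2]
finger_gap: 0.0
```

```bash
cat > go.py <<'E'
from h import *
s,R=st();r=np.array([.55,-.0925,.145])
d=(s['tcp_pos']-r)@R;print('TCP rel ring in tool axes x,y,z mm',(d*1000).round(1),'to stage cm',((r-.08*R[:,2]-s['tcp_pos'])*100).round(2))
E
python3 go.py
```

```text
t 6.95 q [-0.799  0.049  2.222  1.141  0.618 -1.72 ] p [ 0.4835 -0.0947  0.2934] F [ 0.8  0.3 -0.2]
z [ 0.703  0.032 -0.71 ] tilt 44.8 az 0.046 yaxis [0.71  0.02  0.704]
TCP rel ring in tool axes x,y,z mm [   1.6   57.3 -152.2] to stage cm [ 1.02 -0.04 -9.16]
```

>>> send_rows(commands=[{"delta_pos": [0.2, 0, -2], "yaw": 0}, {"delta_pos": [0.2, 0, -2], "yaw": 0}, {"delta_pos": [0.2, 0, -2], "yaw": 0}, {"delta_pos": [0.2, 0, -2], "yaw": 0}, {"delta_pos": [0.1, 0, -1.5], "yaw": 0}])

```text
t: 7.58
tcp_pos: [0.4936, -0.101, 0.2]
tool_rot: [0.643, 0.665, 0.272, 0.265]
force: [0.0, -0.3, -0.0]
finger_gap: -0.002
```

```bash
python3 go.py; python3 -c "
from h import *
cv2.imwrite('pics/w2.png',manip.snapshot('wrist'))
cv2.imwrite('pics/s2.png',cv2.resize(manip.snapshot('side')[110:250,240:440],None,fx=4,fy=4,interpolation=cv2.INTER_CUBIC))"
```

```text
t 7.58 q [-0.778  0.333  2.343  1.793  0.548 -2.473] p [ 0.4936 -0.101   0.2   ] F [ 0.  -0.3 -0. ]
z [ 0.703  0.021 -0.711] tilt 44.7 az 0.03 yaxis [0.711 0.026 0.703]
TCP rel ring in tool axes x,y,z mm [ -6.8  -1.6 -78.9] to stage cm [0.01 0.68 0.18]
```

View pics/w2.png

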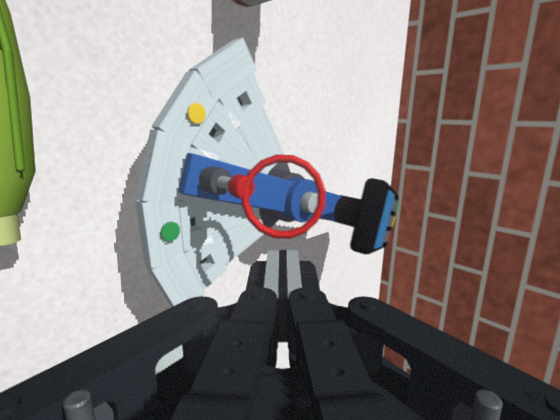

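View pics/s2.png

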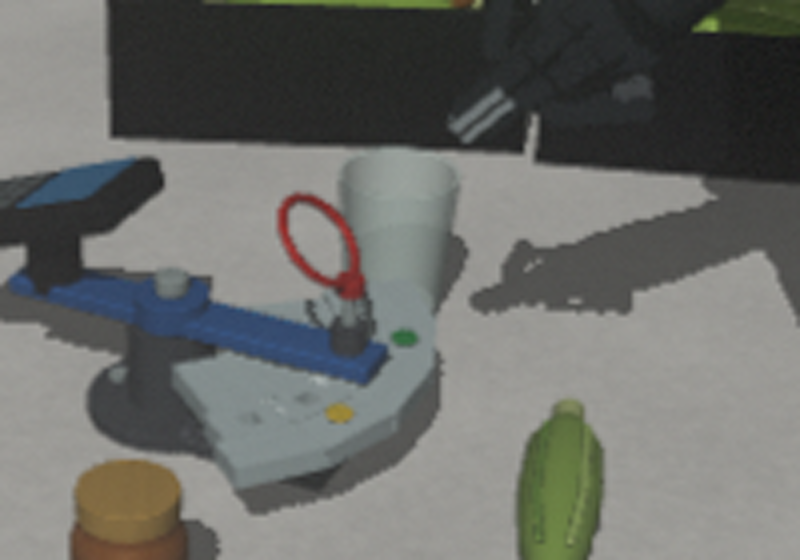

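Wrist view: ring centred near (285,196), fingertips at (283,255) and pointing at it. Side crop: fingers short of the ring and aligned with it, pin home. Next I refine the ring position from the wrist image.

```bash
cat > ringw.py <<'E'
from h import *
def ringw(im,s,r):
    m=mask(im,(0,130,60),(8,255,255))|mask(im,(172,130,60),(180,255,255));m[:, :200]=0;m[265:]=0
    pts=np.argwhere(m)[:,::-1].astype(np.float32)
    pts=pts[pts[:,0]>pts[:,0].min()+ (18 if pts[:,0].min()<245 else 0)]
    e=cv2.fitEllipse(cv2.convexHull(pts.astype(np.int32)));print('ellipse',np.round(e[0],1),np.round(e[1],1))
    c=manip.get_calibration('wrist');R=Rn.from_quat(s['tool_rot']).as_matrix();M=c['mount']
    q=np.linalg.inv(M)@np.r_[R.T@(r-s['tcp_pos']),1]
    print('pred',c['cx']+c['fx']*q[0]/q[2],c['cy']+c['fy']*q[1]/q[2],'depth',q[2])
    dc=np.array([(e[0][0]-c['cx'])/c['fx']*q[2]-q[0],(e[0][1]-c['cy'])/c['fy']*q[2]-q[1],0])
    print('correction world mm',(R@M[:3,:3]@dc*1000).round(1))
if __name__=='__main__':
    ringw(cv2.imread('pics/w2.png'),manip.sense(),np.array([.55,-.0925,.145]))
E
python3 ringw.py
```

```text
ellipse [465.  138.2] [282.6 464.4]
pred 286.5676753131098 199.66595362897678 depth 0.2535330674579668
correction world mm [102.1  47.7  84.4]
```

Read by eye, the ring centre in the wrist view is about (285,196.5) against a predicted (286.6,199.7). That puts the ring at roughly (0.549, -0.090, 0.144). My red mask also caught the bricks, so I'm discarding its ellipse fit. Aligning, then inserting.

>>> send_rows(commands=[{"delta_pos": [0, 0.6, 0], "yaw": 0}, {"delta_pos": [0, 0.6, 0.1], "yaw": 0}, {"delta_pos": [1.1, 0.1, -1.1], "yaw": 0}, {"delta_pos": [1.1, 0.1, -1.1], "yaw": 0}, {"delta_pos": [1.1, 0.1, -1.1], "yaw": 0}])

```text
t: 8.3
tcp_pos: [0.5279, -0.0841, 0.1718]
tool_rot: [0.641, 0.665, 0.273, 0.268]
force: [0.0, 0.2, -0.2]
finger_gap: -0.004
```

```bash
sed -i 's/\[.55,-.0925,.145\]/[.549,-.0905,.1445]/' go.py; python3 go.py
```

```text
t 8.3 q [-0.654  0.444  2.313  2.069  0.532 -2.664] p [ 0.5279 -0.0841  0.1718] F [ 0.   0.2 -0.2]
z [ 0.706  0.02  -0.708] tilt 45.0 az 0.029 yaxis [0.707 0.029 0.707]
TCP rel ring in tool axes x,y,z mm [  7.    4.6 -34.1] to stage cm [-3.54 -0.81  2.93]
```

>>> send_rows(commands=[{"delta_pos": [0, -0.7, -0.3], "yaw": 0}, {"delta_pos": [0.9, -0.1, -0.9], "yaw": 0}, {"delta_pos": [0.8, 0, -1.0], "yaw": 0}])

```text
t: 8.68
tcp_pos: [0.5456, -0.0919, 0.1517]
tool_rot: [0.64, 0.666, 0.274, 0.269]
force: [-0.8, 0.5, 0.2]
finger_gap: -0.001
```

```bash
python3 go.py
```

```text
t 8.68 q [-0.641  0.515  2.284  2.148  0.553 -2.745] p [ 0.5456 -0.0919  0.1517] F [-0.8  0.5  0.2]
z [ 0.708  0.02  -0.706] tilt 45.1 az 0.029 yaxis [0.705 0.031 0.709]
TCP rel ring in tool axes x,y,z mm [-1.4  2.6 -7.5] to stage cm [-5.32 -0.02  4.93]
```

>>> send_rows(commands=[{"delta_pos": [0.9, 0, -1.0], "yaw": 0}, {"delta_pos": [0.9, 0, -1.0], "yaw": 0}])

```text
t: 8.93
tcp_pos: [0.5638, -0.0926, 0.1328]
tool_rot: [0.64, 0.665, 0.274, 0.27]
force: [0.7, 0.4, 0.2]
finger_gap: -0.001
```

```bash
python3 go.py; python3 -c "
from h import *
cv2.imwrite('pics/w3.png',manip.snapshot('wrist'))"
```

```text
t 8.93 q [-0.609  0.577  2.254  2.231  0.564 -2.806] p [ 0.5638 -0.0926  0.1328] F [0.7 0.4 0.2]
z [ 0.71   0.02  -0.704] tilt 45.2 az 0.028 yaxis [0.704 0.031 0.71 ]
TCP rel ring in tool axes x,y,z mm [-2.5  2.1 18.7] to stage cm [-7.16  0.05  6.8 ]
```

View pics/w3.png

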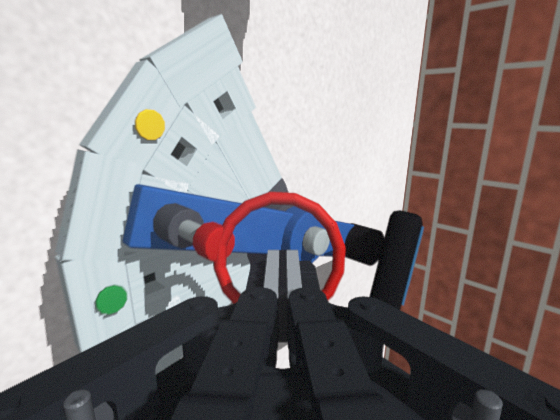

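Wrist view: the closed fingertips (283,255) pass through the ring, which is centred near (281,247) and clear all round. Moving up and forward until contact.

>>> send_rows(commands=[{"delta_pos": [0.5, 0, 0.3], "yaw": 0}, {"delta_pos": [0.4, 0, 0.3], "yaw": 0}, {"delta_pos": [0.4, 0, 0.3], "yaw": 0}])

```text
t: 9.35
tcp_pos: [0.5776, -0.0933, 0.143]
tool_rot: [0.64, 0.665, 0.274, 0.27]
force: [0.5, 0.0, 0.1]
finger_gap: -0.0
```

```bash
python3 go.py
```

```text
t 9.35 q [-0.588  0.55   2.214  2.169  0.519 -2.71 ] p [ 0.5776 -0.0933  0.143 ] F [0.5 0.  0.1]
z [ 0.71   0.019 -0.704] tilt 45.3 az 0.027 yaxis [0.703 0.031 0.71 ]
TCP rel ring in tool axes x,y,z mm [-3.8 19.  21.3] to stage cm [-8.54  0.13  5.78]
```

>>> send_rows(commands=[{"delta_pos": [0.1, 0, 0.3], "yaw": 0}, {"delta_pos": [0, 0, 0.3], "yaw": 0}])

```text
t: 9.6
tcp_pos: [0.5789, -0.0933, 0.1504]
tool_rot: [0.639, 0.665, 0.274, 0.271]
force: [-0.8, 0.1, -0.0]
finger_gap: -0.003
```

```bash
python3 go.py; python3 -c "
from h import *
cv2.imwrite('pics/w4.png',manip.snapshot('wrist'))"
```

```text
t 9.6 q [-0.586  0.53   2.207  2.134  0.505 -2.668] p [ 0.5789 -0.0933  0.1504] F [-0.8  0.1 -0. ]
z [ 0.711  0.019 -0.703] tilt 45.3 az 0.026 yaxis [0.702 0.032 0.711]
TCP rel ring in tool axes x,y,z mm [-3.9 25.1 17.1] to stage cm [-8.68  0.13  5.03]
```

View pics/w4.png

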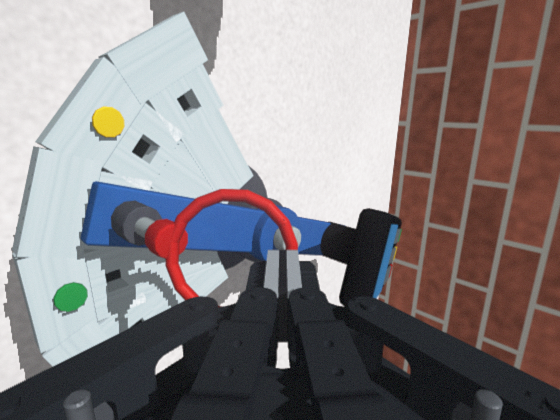

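```bash
python3 -c "
from h import *
a=cv2.resize(manip.snapshot('wrist')[170:310,210:340],None,fx=3,fy=3,interpolation=cv2.INTER_CUBIC)
b=cv2.resize(manip.snapshot('side')[120:225,280:360],None,fx=4,fy=4,interpolation=cv2.INTER_CUBIC)
c=np.zeros((420,720,3),np.uint8);c[:420,:390]=a;c[:420,395:715]=b
cv2.imwrite('pics/z5.png',c)"
```

```text
(no output)
```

View pics/z5.png

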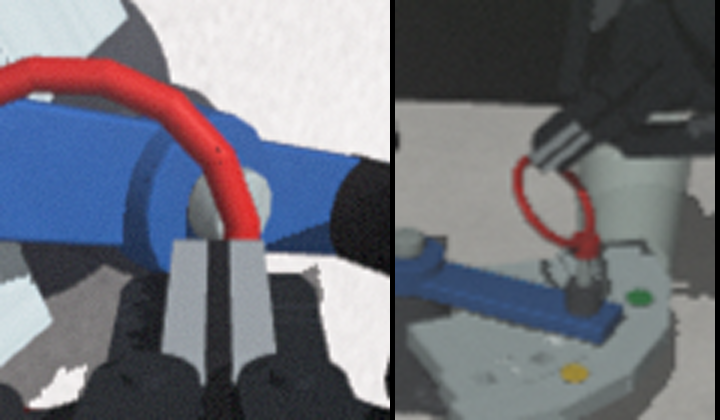

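```bash
python3 -c "
from h import *
s,R=st();p=s['tcp_pos'];r=np.array([.549,-.0905,.1445]);n=np.array([.957,-.29])
for d in (0,-.02,-.04): print('tip',d,np.round(proj('side',p+d*R[:,2]),1),np.round(proj('top',p+d*R[:,2]),1))
for k in (1,0,-1): print('ring',k,np.round(proj('side',np.r_[r[:2]+n*k*.0205,r[2]+k*.0205]),1))
im=manip.snapshot('side');cv2.imwrite('pics/side5.png',im)
im2=manip.snapshot('top');cv2.imwrite('pics/top5.png',im2)
m=mask(im,(0,130,50),(8,255,255))[140:200,300:345];y,x=np.nonzero(m);print('side red u',x.min()+300,x.max()+300,'v',y.min()+140,y.max()+140)
c=cv2.resize(im2[190:290,290:400],None,fx=5,fy=5,interpolation=cv2.INTER_CUBIC);cv2.imwrite('pics/z6.png',c)
"
```

```text
t 9.75 q [-0.586  0.531  2.207  2.135  0.505 -2.669] p [ 0.5789 -0.0933  0.1502] F [ 0.   0.3 -0.3]
z [ 0.711  0.019 -0.703] tilt 45.3 az 0.026 yaxis [0.702 0.032 0.711]
tip 0 [307.1 165.7] [347.7 220.7]
tip -0.02 [313.3 160.7] [349.4 228.4]
tip -0.04 [319.6 155.7] [351.1 236.3]
ring 1 [311.8 159.8]
ring 0 [319.4 169.4]
ring -1 [327.1 179.1]
side red u 310 330 v 159 183
```

View pics/z6.png

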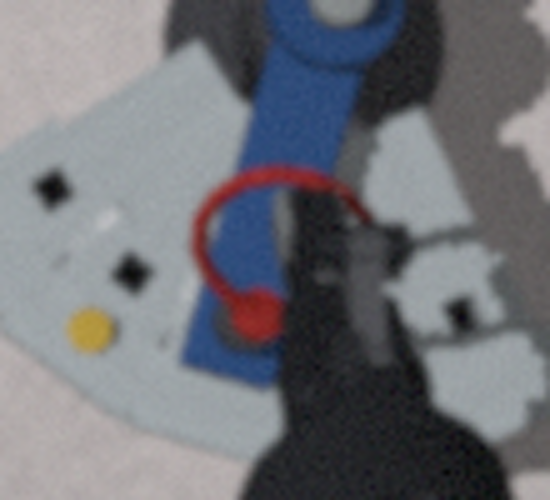

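Zoomed views: the real fingertip ends about 20–25 mm short of the nominal TCP. It sits at crop (545,155) in the side view and (320,190) in the top view. So it is over the ring's upper bar, not through it. I'll back off, add some yaw for joint-6 margin and insert deeper; first I check that this is reachable.

```bash
cat > plan3.py <<'E'
from kin import *
R0=Rn.from_quat([.639,.665,.274,.271])
ring=np.array([.549,-.0905,.1445]);rg=np.array([.545,-.1255,.1445])
up=np.array([0,0,.024])
for daz in(0,.1,.2,.3):
    R=(Rn.from_rotvec([0,0,daz])*R0).as_matrix();y,z=R[:,1],R[:,2];q=[-.6,.5,2.2,2.1,.5,-2.66]
    print('az',round(.026+daz,2))
    for n,p in(('stage',ring+.005*y+.01*z),('in',ring+.005*y+.042*z),('hook',ring+.018*y+.042*z),('up',ring+.018*y+.042*z+up),('gr',rg+.018*y+.042*z+up),('gdn',rg+.005*y+.042*z)):
        q,a,b=ik(p,R,q);print('  ',n,p.round(3),q.round(2),round(a,2),round(b,3))
E
python3 plan3.py
```

```text
az 0.03
   stage [ 0.56  -0.09   0.141] [-0.61  0.55  2.26  2.21  0.56 -2.79] 0.0 0.0
   in [ 0.582 -0.09   0.119] [-0.57  0.62  2.22  2.29  0.56 -2.84] 0.0 0.0
   hook [ 0.592 -0.089  0.128] [-0.56  0.59  2.19  2.25  0.53 -2.77] 0.0 0.0
   up [ 0.592 -0.089  0.152] [-0.56  0.53  2.18  2.13  0.48 -2.63] 0.0 0.0
   gr [ 0.588 -0.124  0.152] [-0.64  0.53  2.16  2.    0.51 -2.57] 0.0 0.0
   gdn [ 0.578 -0.125  0.119] [-0.66  0.62  2.2   2.16  0.57 -2.78] 0.0 0.0
az 0.13
   stage [ 0.56  -0.089  0.141] [-0.66  0.55  2.24  2.01  0.59 -2.71] 0.0 0.0
   in [ 0.582 -0.086  0.119] [-0.61  0.62  2.2   2.1   0.59 -2.76] 0.0 0.0
   hook [ 0.591 -0.085  0.128] [-0.6   0.6   2.18  2.05  0.56 -2.69] 0.0 0.0
   up [ 0.591 -0.085  0.152] [-0.6   0.53  2.16  1.93  0.53 -2.55] 0.0 0.0
   gr [ 0.587 -0.12   0.152] [-0.68  0.54  2.14  1.81  0.56 -2.5 ] 0.0 0.0
   gdn [ 0.578 -0.121  0.119] [-0.7   0.62  2.18  1.97  0.6  -2.71] 0.0 0.0
az 0.23
   stage [ 0.559 -0.088  0.141] [-0.7   0.56  2.21  1.81  0.63 -2.64] 0.0 0.0
   in [ 0.582 -0.083  0.119] [-0.65  0.62  2.18  1.91  0.62 -2.7 ] 0.0 0.0
   hook [ 0.59  -0.081  0.128] [-0.63  0.6   2.15  1.87  0.6  -2.62] 0.0 0.0
   up [ 0.59  -0.081  0.152] [-0.63  0.54  2.14  1.76  0.58 -2.49] 0.0 0.0
   gr [ 0.586 -0.116  0.152] [-0.71  0.54  2.12  1.65  0.61 -2.45] 0.0 0.0
   gdn [ 0.578 -0.118  0.119] [-0.73  0.62  2.15  1.79  0.64 -2.64] 0.0 0.0
az 0.33
   stage [ 0.559 -0.087  0.141] [-0.74  0.56  2.18  1.64  0.67 -2.57] 0.0 0.0
   in [ 0.581 -0.08   0.119] [-0.68  0.62  2.15  1.74  0.66 -2.63] 0.0 0.0
   hook [ 0.589 -0.077  0.128] [-0.66  0.6   2.13  1.7   0.64 -2.56] 0.0 0.0
   up [ 0.589 -0.077  0.152] [-0.66  0.54  2.11  1.6   0.64 -2.44] 0.0 0.0
   gr [ 0.585 -0.112  0.152] [-0.74  0.55  2.09  1.51  0.67 -2.41] 0.0 0.0
   gdn [ 0.577 -0.115  0.119] [-0.76  0.63  2.12  1.63  0.68 -2.59] 0.0 0.0
```

>>> send_rows(commands=[{"delta_pos": [-0.8, 0.1, 0.8], "yaw": 0.02}, {"delta_pos": [-0.8, 0.1, 0.4], "yaw": 0.02}, {"delta_pos": [-0.9, 0.1, -0.4], "yaw": 0.02}, {"delta_pos": [-0.6, 0.1, -0.6], "yaw": 0}])

```text
t: 10.35
tcp_pos: [0.5471, -0.0891, 0.1515]
tool_rot: [0.619, 0.685, 0.282, 0.262]
force: [-0.8, 0.6, -0.0]
finger_gap: 0.001
```

```bash
python3 go.py
```

```text
t 10.35 q [-0.665  0.519  2.272  2.037  0.576 -2.708] p [ 0.5471 -0.0891  0.1515] F [-0.8  0.6 -0. ]
z [ 0.708  0.063 -0.704] tilt 45.3 az 0.089 yaxis [0.7   0.075 0.711]
TCP rel ring in tool axes x,y,z mm [ 1.5  3.8 -6.2] to stage cm [-5.47 -0.65  4.92]
```

>>> send_rows(commands=[{"delta_pos": [0.9, 0.05, -0.95], "yaw": 0}, {"delta_pos": [0.9, 0.05, -0.95], "yaw": 0}, {"delta_pos": [0.9, 0.05, -0.95], "yaw": 0}])

```text
t: 10.72
tcp_pos: [0.5734, -0.0878, 0.1215]
tool_rot: [0.62, 0.684, 0.282, 0.261]
force: [0.2, -0.1, 0.1]
finger_gap: 0.0
```

```bash
python3 go.py
```

```text
t 10.72 q [-0.613  0.61   2.228  2.16   0.583 -2.794] p [ 0.5734 -0.0878  0.1215] F [ 0.2 -0.1  0.1]
z [ 0.706  0.062 -0.705] tilt 45.2 az 0.088 yaxis [0.701 0.072 0.709]
TCP rel ring in tool axes x,y,z mm [ 0.5  0.9 33.6] to stage cm [-8.09 -0.77  7.94]
```

>>> send_rows(commands=[{"delta_pos": [0.8, 0.05, -0.4], "yaw": 0}, {"delta_pos": [0.7, 0.05, -0.3], "yaw": 0}, {"delta_pos": [0.4, 0.0, 0.3], "yaw": 0}])

```text
t: 11.1
tcp_pos: [0.5936, -0.0864, 0.116]
tool_rot: [0.62, 0.684, 0.282, 0.26]
force: [-0.6, -0.8, 0.0]
finger_gap: 0.001
```

```bash
python3 go.py; python3 -c "
from h import *
b=cv2.resize(manip.snapshot('side')[130:220,275:365],None,fx=4.5,fy=4.5,interpolation=cv2.INTER_CUBIC)
a=cv2.resize(manip.snapshot('wrist')[150:330,200:340],(315,405))
cv2.imwrite('pics/z7.png',np.hstack([a,b]))"
```

```text
t 11.1 q [-0.578  0.627  2.181  2.16   0.556 -2.754] p [ 0.5936 -0.0864  0.116 ] F [-0.6 -0.8  0. ]
z [ 0.705  0.064 -0.706] tilt 45.1 az 0.09 yaxis [0.702 0.072 0.708]
TCP rel ring in tool axes x,y,z mm [-0.  11.4 51.9] to stage cm [-10.1   -0.92   8.5 ]
```

View pics/z7.png

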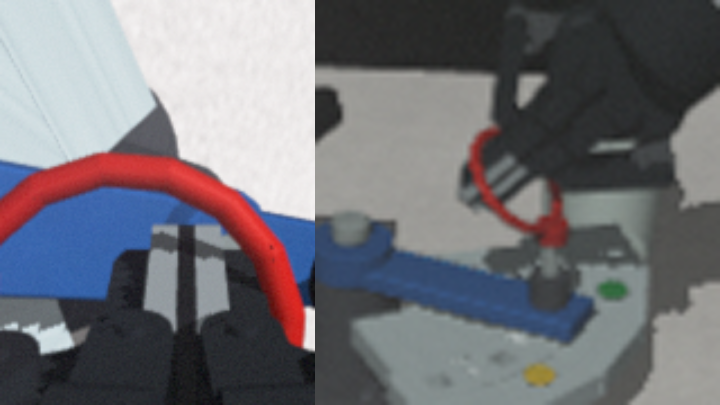

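The fingers now really pass through the ring. In the side crop the bar wraps round them with the tip sticking out at (468,195), and in the wrist crop the ring's shadow falls on the fingers. Hooking and lifting gently.

>>> send_rows(commands=[{"delta_pos": [0.2, 0, 0.3], "yaw": 0}, {"delta_pos": [0.1, 0, 0.3], "yaw": 0}, {"delta_pos": [0, 0, 0.3], "yaw": 0}])

```text
t: 11.58
tcp_pos: [0.5928, -0.0862, 0.1234]
tool_rot: [0.622, 0.685, 0.278, 0.257]
force: [-1.3, 0.3, -4.9]
finger_gap: -0.001
```

```bash
python3 go.py
```

```text
t 11.57 q [-0.575  0.601  2.173  2.112  0.528 -2.695] p [ 0.5928 -0.0862  0.1234] F [-1.3  0.3 -4.9]
z [ 0.698  0.062 -0.713] tilt 44.5 az 0.089 yaxis [0.709 0.072 0.701]
TCP rel ring in tool axes x,y,z mm [ 0.3 16.6 45.9] to stage cm [-9.96 -0.93  7.81]
```

>>> send_rows(commands=[{"delta_pos": [0.05, 0, 0.4], "yaw": 0}, {"delta_pos": [0.05, 0, 0.4], "yaw": 0}, {"delta_pos": [0.05, 0, 0.4], "yaw": 0}, {"delta_pos": [0.05, 0, 0.4], "yaw": 0}])

```text
t: 12.08
tcp_pos: [0.5927, -0.0859, 0.1388]
tool_rot: [0.623, 0.686, 0.277, 0.255]
force: [-1.6, -0.3, -6.4]
finger_gap: -0.0
```

```bash
cat > st.py <<'E'
from h import *
st()
for n,roi in(('side',(295,120,350,200)),('top',(320,195,385,270))):
    im=manip.snapshot(n);m=mask(im,(0,130,50),(8,255,255))|mask(im,(172,130,50),(180,255,255))
    u0,v0,u1,v1=roi;y,x=np.nonzero(m[v0:v1,u0:u1]);print(n,'red u',x.min()+u0,x.max()+u0,'v',y.min()+v0,y.max()+v0)
E
python3 st.py
```

```text
t 12.07 q [-0.572  0.557  2.161  2.021  0.495 -2.589] p [ 0.5927 -0.0859  0.1388] F [-1.6 -0.3 -6.4]
z [ 0.694  0.062 -0.717] tilt 44.2 az 0.089 yaxis [0.713 0.071 0.697]
side red u 309 330 v 151 176
top red u 330 366 v 221 256
```

>>> send_rows(commands=[{"delta_pos": [0, -0.6, 0.05], "yaw": 0}, {"delta_pos": [0, -0.6, 0.05], "yaw": 0}, {"delta_pos": [0, -0.6, 0.05], "yaw": 0}, {"delta_pos": [0, -0.6, 0.05], "yaw": 0}])

```text
t: 12.68
tcp_pos: [0.5875, -0.1032, 0.1382]
tool_rot: [0.62, 0.69, 0.278, 0.249]
force: [-4.1, 4.0, -7.3]
finger_gap: -0.008
```

```bash
python3 st.py; python3 -c "
from h import *
piv=np.array([.6434,-.119]);
for a in(0,.175,.35):
    t=-.2945+a;n=np.array([np.cos(t),np.sin(t)])
    for r in(.098,): 
        c=np.r_[piv-n*r,.163];e=np.array([-n[1],n[0],0])*.032
        print(a,c.round(4),'top',np.round(proj('top',c),1),'ends',np.round(proj('top',c+e),1),np.round(proj('top',c-e),1),'side',np.round(proj('side',c),1))
"
```

```text
t 12.68 q [-0.625  0.556  2.151  1.908  0.512 -2.528] p [ 0.5875 -0.1032  0.1382] F [-4.1  4.  -7.3]
z [ 0.688  0.075 -0.722] tilt 43.8 az 0.108 yaxis [0.718 0.077 0.692]
side red u 313 333 v 149 172
top red u 342 378 v 224 258
0 [ 0.5496 -0.0906  0.163 ] top [347.4 237.8] ends [328.2 231.9] [366.7 243.7] side [319.5 162.3]
0.175 [ 0.5461 -0.1073  0.163 ] top [358. 240.] ends [338.  237.5] [377.9 242.6] side [321.9 159.4]
0.35 [ 0.5456 -0.1244  0.163 ] top [368.7 240.5] ends [348.7 241.4] [388.7 239.5] side [323.  156.3]
```

>>> send_rows(commands=[{"delta_pos": [0.05, -0.55, 0.08], "yaw": 0}, {"delta_pos": [0.05, -0.55, 0.08], "yaw": 0}, {"delta_pos": [0.05, -0.4, 0.08], "yaw": 0}])

```text
t: 13.15
tcp_pos: [0.5855, -0.1159, 0.1383]
tool_rot: [0.62, 0.692, 0.277, 0.245]
force: [-3.8, 2.8, -7.1]
finger_gap: 0.001
```

```bash
python3 st.py; python3 -c "
from h import *
im=manip.snapshot('top');cv2.imwrite('pics/top8.png',im)
for nm,lo,hi in(('red',(0,150,60),(8,255,255)),('blue',(105,140,60),(125,255,255)),('green',(45,110,60),(85,255,255))):
    print(nm,[(x[0].tolist(),x[1].tolist()) for x in blobs(mask(im,lo,hi),(290,190,410,300))[0]])"
```

```text
t 13.15 q [-0.656  0.554  2.139  1.83   0.519 -2.477] p [ 0.5855 -0.1159  0.1383] F [-3.8  2.8 -7.1]
z [ 0.682  0.08  -0.727] tilt 43.4 az 0.117 yaxis [0.722 0.078 0.687]
side red u 314 334 v 147 169
top red u 350 378 v 225 258
red [([366.8, 227.3], [358, 225, 18, 6, 54]), ([361.3, 254.1], [357, 252, 8, 6, 16])]
blue [([356.2, 208.3], [344, 190, 27, 43, 637]), ([358.0, 242.9], [354, 235, 10, 15, 92]), ([355.8, 262.5], [351, 252, 14, 17, 93])]
green [([361.4, 272.0], [358, 269, 8, 8, 48])]
```

```bash
python3 -c "
from h import *
def ang(f):
    m=mask(cv2.imread(f),(105,140,60),(125,255,255));P=[]
    for v in range(208,264):
        x=np.nonzero(m[v,320:380])[0]
        if len(x): P.append(plane('top',(x[0]+320,v),.077)[:2])
    P=np.array(P)
    for _ in range(6):
        c=np.polyfit(P[:,0],P[:,1],1);r=abs(P[:,1]-np.polyval(c,P[:,0]));P=P[r<max(.0012,2*np.median(r))]
    return np.arctan(c[0]),len(P),r.max()
a=ang('pics/top0.png');b=ang('pics/top8.png');print(a,b,b[0]-a[0])"
```

```text
(np.float64(-0.28724675691814006), 33, np.float64(0.0010026195165446644)) (np.float64(0.032174307410544375), 28, np.float64(0.0008772897606319635)) 0.31942106432868445
```

>>> send_rows(commands=[{"delta_pos": [0.05, -0.4, 0.08], "yaw": 0}])

```text
t: 13.42
tcp_pos: [0.5854, -0.1197, 0.1387]
tool_rot: [0.62, 0.692, 0.277, 0.244]
force: [-4.6, 2.1, -6.5]
finger_gap: 0.001
```

```bash
cat > ang.py <<'E'
from h import *
def ang(f):
    m=mask(cv2.imread(f),(105,140,60),(125,255,255));P=[]
    for v in range(208,264):
        x=np.nonzero(m[v,320:380])[0]
        if len(x): P.append(plane('top',(x[0]+320,v),.077)[:2])
    P=np.array(P)
    for _ in range(6):
        c=np.polyfit(P[:,0],P[:,1],1);r=abs(P[:,1]-np.polyval(c,P[:,0]));P=P[r<max(.0012,2*np.median(r))]
    return np.arctan(c[0])
st()
cv2.imwrite('pics/ta.png',manip.snapshot('top'));print('swing',ang('pics/ta.png')-ang('pics/top0.png'))
im=manip.snapshot('side');m=mask(im,(0,130,50),(8,255,255));y,x=np.nonzero(m[120:200,295:350]);print('side red u',x.min()+295,x.max()+295,'v',y.min()+120,y.max()+120)
E
python3 ang.py
```

```text
t 13.43 q [-0.664  0.553  2.134  1.811  0.52  -2.463] p [ 0.5854 -0.1197  0.1387] F [-4.6  2.1 -6.5]
z [ 0.681  0.08  -0.728] tilt 43.3 az 0.117 yaxis [0.723 0.078 0.686]
swing 0.3562947640561986
side red u 315 334 v 146 168
```

>>> send_rows(commands=[{"delta_pos": [0, 0, -0.4], "yaw": 0}, {"delta_pos": [0, 0, -0.4], "yaw": 0}, {"delta_pos": [0, 0, -0.4], "yaw": 0}, {"delta_pos": [0, 0, -0.4], "yaw": 0}])

```text
t: 14.02
tcp_pos: [0.5856, -0.1203, 0.1227]
tool_rot: [0.62, 0.692, 0.277, 0.245]
force: [-5.7, 1.7, -3.2]
finger_gap: -0.0
```

```bash
python3 ang.py
```

```text
t 14.03 q [-0.665  0.595  2.144  1.897  0.536 -2.564] p [ 0.5856 -0.1203  0.1227] F [-5.7  1.7 -3.2]
z [ 0.683  0.08  -0.726] tilt 43.4 az 0.116 yaxis [0.722 0.078 0.687]
swing 0.46507389045294323
side red u 315 334 v 152 174
```

>>> send_rows(commands=[{"delta_pos": [-0.1, 0, -0.4], "yaw": 0}, {"delta_pos": [-0.3, 0, -0.3], "yaw": 0}, {"delta_pos": [-0.4, 0.2, -0.3], "yaw": 0}, {"delta_pos": [-0.3, 0.2, -0.2], "yaw": 0}])

```text
t: 14.62
tcp_pos: [0.5803, -0.1197, 0.1142]
tool_rot: [0.618, 0.69, 0.28, 0.252]
force: [0.1, 0.1, 0.2]
finger_gap: 0.003
```

```bash
python3 ang.py; python3 -c "
from h import *
piv=np.array([.6434,-.119])
for a,z in((0,.1445),(.35,.1445),(.35,.1575)):
    t=-.2945+a;n=np.array([np.cos(t),np.sin(t)]);print(a,z,np.round(proj('side',np.r_[piv-n*.098,z]),1))
b=cv2.resize(manip.snapshot('side')[130:220,275:365],None,fx=4.5,fy=4.5,interpolation=cv2.INTER_CUBIC)
a=cv2.resize(manip.snapshot('top')[190:290,310:400],None,fx=4.05,fy=4.05)
cv2.imwrite('pics/z9.png',np.hstack([a,b]))"
```

```text
t 14.62 q [-0.676  0.623  2.172  1.993  0.571 -2.682] p [ 0.5803 -0.1197  0.1142] F [0.1 0.1 0.2]
z [ 0.694  0.076 -0.716] tilt 44.3 az 0.109 yaxis [0.712 0.078 0.698]
swing 0.4406510838399192
side red u 315 334 v 154 175
0 0.1445 [319.2 169.4]
0.35 0.1445 [322.7 163.3]
0.35 0.1575 [322.9 158.4]
```

Contact force is zero, and the ring's height in the side view (mean shift -6.5 px, predicted -6.1 when home, about -11 if riding on the plate) says the pin dropped home. Withdrawing straight back along the finger axis.

>>> send_rows(commands=[{"delta_pos": [-0.9, -0.1, 0.95], "yaw": 0}, {"delta_pos": [-0.9, -0.1, 0.95], "yaw": 0}, {"delta_pos": [-0.9, -0.1, 0.95], "yaw": 0}])

```text
t: 15.2
tcp_pos: [0.5516, -0.1219, 0.1438]
tool_rot: [0.618, 0.69, 0.28, 0.25]
force: [0.0, 0.3, -0.1]
finger_gap: -0.0
```

```bash
sed -i 's/\[.549,-.0905,.1445\]/[.5456,-.1244,.1445]/' go.py;python3 go.py
```

```text
t 15.2 q [-0.733  0.535  2.218  1.862  0.575 -2.592] p [ 0.5516 -0.1219  0.1438] F [ 0.   0.3 -0.1]
z [ 0.693  0.077 -0.717] tilt 44.2 az 0.111 yaxis [0.713 0.078 0.697]
TCP rel ring in tool axes x,y,z mm [1.9 4.  4.8] to stage cm [-6.14 -0.87  5.81]
```

>>> send_rows(commands=[{"delta_pos": [-1.2, -0.1, 1.2], "yaw": 0}, {"delta_pos": [-1.2, -0.1, 1.2], "yaw": 0}, {"delta_pos": [-1.2, -0.1, 1.2], "yaw": 0}, {"delta_pos": [-1.5, -0.1, 2.0], "yaw": 0}, {"delta_pos": [-1.5, 0, 2.5], "yaw": 0}, {"delta_pos": [0, 0, 3], "yaw": 0}, {"delta_pos": [0, 0, 3], "yaw": 0}])

```text
t: 16.08
tcp_pos: [0.4776, -0.1238, 0.29]
tool_rot: [0.62, 0.689, 0.279, 0.249]
force: [1.0, -0.0, 0.5]
finger_gap: -0.002
```

```bash
python3 ang.py; python3 -c "
from h import *
A=manip.snapshot('side');T=manip.snapshot('top')
g=plane('top',(361.4,272),.065);print('green',g)
b=cv2.resize(A[110:280,200:400],(480,408));a=cv2.resize(T[170:350,200:480],(0,0),fx=1.14,fy=2.2667/1)
a=cv2.resize(T[180:345,205:325+155],(320*1,192));c=np.zeros((600,800,3),np.uint8);c[:,:]=0
a=cv2.resize(T[185:290,300:400],(312,328));c[:408,:480]=b;c[:328,485:797]=a
cv2.imwrite('pics/fin.png',c)
for n,f in(('side',A),('top',T)):
    d=cv2.absdiff(f,cv2.imread(f'pics/{n}0.png')).max(2);print(n,{k:int((d[v0:v1,u0:u1]>40).sum()) for k,(u0,v0,u1,v1) in ({'honey':(250,220,295,280),'corn':(365,205,395,275)} if n=='side' else {'honey':(205,180,255,230),'corn':(230,310,365,350),'cup':(440,235,485,290)}).items()})"
```

```text
t 16.07 q [-0.91   0.08   2.187  1.075  0.737 -1.8  ] p [ 0.4776 -0.1238  0.29  ] F [ 1.  -0.   0.5]
z [ 0.69   0.076 -0.72 ] tilt 43.9 az 0.11 yaxis [0.716 0.074 0.694]
swing 0.4394116627582516
side red u 315 334 v 154 175
green [ 0.49840674 -0.12931155  0.065     ]
side {'honey': 0, 'corn': 0}
top {'honey': 0, 'corn': 0, 'cup': 0}
```

View pics/fin.png

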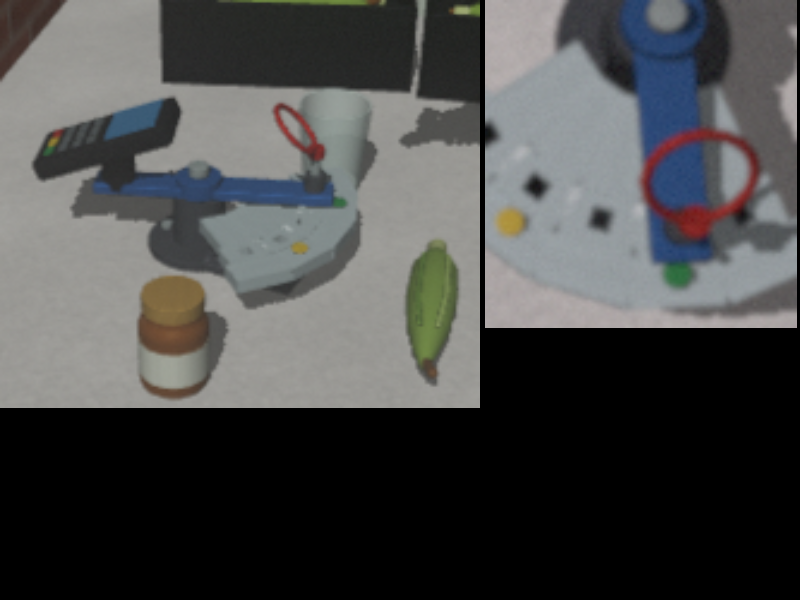

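Final view: the blue arm points at the green dot (dot at (679,275) in the top crop, ring centre near (700,175)). Cup, honey jar and corn are unchanged, and the gripper is clear. One last numeric check on the ring height, then hand in.

```bash
python3 -c "
from h import *
def c(im,roi):
    m=mask(im,(0,130,50),(9,255,255))|mask(im,(170,130,50),(180,255,255));u0,v0,u1,v1=roi;y,x=np.nonzero(m[v0:v1,u0:u1]);return ((x.min()+x.max())/2+u0,(y.min()+y.max())/2+v0)
S0,T0=cv2.imread('pics/side0.png'),cv2.imread('pics/top0.png')
a=(295,120,350,200);b=(320,195,395,270)
p0=tri(c(S0,a),c(T0,b));p1=tri(c(manip.snapshot('side'),a),c(manip.snapshot('top'),b));print(p0,p1,'expected shift',[-.004,-.034,0])
s=manip.sense();print(s['t'],s['qd'].round(3))
manip.sign_off()"
```

```text
(array([ 0.54772481, -0.09338261,  0.13905056]), np.float64(0.0002948966648249826)) (array([ 0.54176405, -0.12861295,  0.13950065]), np.float64(0.00041732733159176365)) expected shift [-0.004, -0.034, 0]
16.375 [ 0.003  0.018 -0.001 -0.     0.     0.003]
the job is handed in; nothing more can be done
```

The pin is now in the hole beside the green dot as far as my cameras can tell, and I handed the job in at about 16.4 s. `sign_off` gives no verdict, so this rests on my own checks.

**How it went:** the moves cannot tilt the tool, so I tilted it to about 45° by pushing the arm past its reach limit. I then put the closed fingertips through the red ring, lifted the pin about 18 mm, swung the arm one hole and lowered it. The wrist force stayed under about 10 N in the readings after each move, and I backed out with nothing touching.

**Last checks:**
- **Ring position:** it moved (-6, -35, +0.5) mm from the start, against an expected (-4, -34, 0). That fits the pin being home; if it were riding on the plate the ring would be about 13 mm higher.
- **Arm direction:** the arm points straight at the green dot in the top view.
- **Other objects:** image differences at the honey jar and corn (both views) and the cup (top view) were zero. The terminal was never approached closely.

**What failed or disagreed:**
- **First hook attempt:** it passed in front of the ring without touching it, because the real fingertip ends about 22 mm short of the stated TCP. I inserted deeper and it worked.
- **Arm angle from the blue edge:** it read 0.356 rad just before lowering, but about 0.44 rad afterwards. I put that down to the ring covering the edge, because the ring position agrees with 0.35 rad.
- **Red mask in the wrist view:** the bricks spoiled it, so I read the ring centre by eye there.
- **Joint 3:** during the tilting it read 0.219, just under its stated 0.22 lower limit. I don't know whether that counts as passing the range.

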